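# Send the walnuts to the blue bin

## Task

Swing the orange lever of the filling chute all the way over so that its flap leads to the blue bin, then tip the three walnuts from the scoop into the funnel so that all of them land in the blue bin. Finally stand the empty scoop upright on the worktop again and let go of it.

Things in the scene. Friction and masses are not known exactly. Their poses are not given: they have to be found in the camera images.
- chute: two-way filling chute, fixed: white box 98 (x) x 290 (y) x 140 mm high with a clear front and a steel funnel on top, rim 206 mm above the worktop. Origin: on the worktop under the middle of the box; x away from the robot (front face at -46 mm), y left, z up. An orange flap under the funnel's 62 mm throat sends parts to the bin under the left half (y = +72) or the right half (y = -72).
- hopper_mouth (a point): centre of the funnel's open mouth, at the height of its rim; the mouth is 136 mm (chute x, 68 either way) by 130 mm (chute y). The funnel's front wall is upright and 30 mm higher than the other three, to catch what rolls in fast.
- flap (a joint): tilt of the flap and its lever (one piece), rad: 0 upright, positive leaning to the chute's left (+y), negative to its right, stops at +-0.55. Leaning left it closes the left side and parts go into the RIGHT bin; leaning right, parts go into the LEFT bin. Starts near upright, moves easily (under 1 N at the knob), stays where it is left.
- lever_knob (a point): centre of the orange ball knob (24 mm) on top of the lever, a 10 mm steel rod standing 33 mm in front of the chute's front face. The lever turns about an axle along the chute's x, 78 mm above the worktop at chute y = 0; the knob is 120 mm from the axle, at chute x = -79 mm. Push it from the side or pinch it from above.
- bin_blue: blue open bin 100 x 122 x 46 mm, 4 mm walls, fixed under one half of the chute (left or right varies); its front shows 16 mm in front of the box; it can be filled only through the chute. Origin: centre of its underside, axes as the chute's.
- bin_white: white bin of the same size under the other side; to be left empty. Origin: centre of its underside.
- scoop_grip (a point): middle of the scoop's black handle block, 122 mm above its underside; block 16 mm thick (scoop x), 50 mm wide (scoop y), 92 to 141 mm up, free at front and rear, a 74 mm wide crossbar right under it. Scoop axes: x to its closed rear (rear wall at +54 mm), the open mouth faces -x, z up. The mouth's lip is 60 mm from here along -x and 88 mm below.
- walnut0: walnut, 26 mm ball, 12 g, lying in the scoop; origin at its centre
- walnut1: walnut, the same
- walnut2: walnut, the same
- scoop: the loose aluminium scoop, 70 mm wide, 0.18 kg; origin at its underside, 122 mm below the grip point, same axes. Its floor falls 12 degrees to the rear, so tipping it 45 degrees mouth down rolls everything out. A microwave oven (x above 0.62 m, y below -0.03 m) stands close behind it: carry the scoop clear of that.

How it is judged:
By the outcome, as a careful person would: the job done as asked, in the order asked, and still so for the second after the job is handed in, with the robot touching nothing.
It also fails if it takes over 72 s, if anything falls off the work surface, if the arm or the gripper's body presses on something with over 40 N, if the wrist force passes 120 N, or if a joint passes its speed limit or range.

## Robot

A 6-joint arm with a two-finger parallel gripper is mounted at the origin on a cart in front of the work surface, level with it; the furniture and walls round the work are solid. World frame = base frame: x ahead of the robot, y to its left, z up, the work surface at z = 0. Lengths are in m, angles in rad, forces in N, time in s.
With the tool pointing down it reaches from about 0.3 to 0.825 m from the base axis. Payload 5.4 kg.
Tool frame: the origin (TCP) lies at the very end of the fingers, on their centre line; the grasp point (between the pads) lies 19 mm behind it; z points along the fingers, y is the line along which they close (so a half turn about z gives the same grasp; the last joint's range is limited). The gripper opens to 92 mm and grips with 3 to 60 N. Pads are 20 mm wide; open, the fingers measure 128 mm over their backs; the gripper's body (75 mm by 189 mm) begins 69 mm behind the grasp point.
Start: joints at [0.934, 0.158, 1.597, -0, 1.386, -0.21], TCP at [0.238, 0.523, 0.215] pointing down, gripper open.
Joint ranges: [-2.91, 2.91], [-0.94, 2.29], [0.18, 2.7], [-1.29, 4.43], [0.17, 2.64], [-3, 3]. Speed limits (rad/s): [2.57, 2.57, 3.14, 3.14, 3.14, 3.14].

## Interface

Orientations are given as a unit quaternion [x, y, z, w].
In Python, from station import robot, inverse_kinematics, telemetry, cams gives the robot as it stands. The module is installed in compiled form; this text tells all that it offers. Calls block until the motion is done:
- robot.movep(position, orientation): joint-space move of the TCP to a pose.
- robot.move_l(position, ori=None, feed=0.15): straight line of the TCP; ori=None keeps the orientation; feed is the mean speed in m/s.
- robot.goto_joints(angles): joint-space move.
- robot.gripper_open() and robot.gripper_close(strength=None): open the fingers fully, or close them until they stop; strength is the grip in N (None keeps the last).
- robot.hold(seconds).
- inverse_kinematics(position, orientation): joint angles nearest the present ones, or None.
- telemetry.observe(): the state.
- cams.capture(name): name is "scene" or "top"; returns a dict with "frame" (384x512x3 uint8, red, green, blue), "range_z" (384x512 float32, m along the optical axis (not along the pixel's ray), 0 where there is no reading), "mtx" (3x3 intrinsics, pixels), "rvec" (rotation vector, rad) and "tvec" (3), from world to camera coordinates, as OpenCV has them. Camera axes: x right, y down, z forward; pixel columns grow to the right and rows downward; lengths in m; the calibration is good to about 2 mm. A picture is of the moment at which its call begins.
A pose or a line that the arm cannot do raises robot.Unreachable and nothing moves.
- robot.hand_in(): hands the job in; it is judged then, once.
The state is a dict: "t": time; "q": joint angles; "joint_velocities": joint speeds; "tau": joint torques, N m; "eef_pos": TCP position; "orientation": TCP orientation; "force": force on the tool from outside, world axes, zero at the start; "moment": the same for the moment, N m; "opening": opening from 0.0 (shut) to 1.0 (fully open); "grasp_force": force on a finger pad.
Only numpy, scipy, OpenCV 4.12 (cv2) and the standard library are available. Lean on these libraries where they do the work, as an engineer would, in place of code of your own. Each camera call takes 0.05 s, during which the arm holds its last target. There are 200 camera calls.

## Working session

There is one attempt and no reset: what is moved stays moved. The work goes in short steps, each a Python script; the robot and the scene stay as the last script left them, time stands still between calls to the robot, and variables do not carry over. Pictures are saved under pics/ and viewed, at most 10 in all, crops included, and the job is handed in when it is done.

```bash
mkdir -p pics; cat > h.py <<'E'
import numpy as np, cv2
from station import robot, inverse_kinematics, telemetry, cams
from scipy.spatial.transform import Rotation as R
def cap(n,save=None):
    c=cams.capture(n)
    if save: cv2.imwrite(save,c["frame"][:,:,::-1])
    Rm=cv2.Rodrigues(np.array(c["rvec"],float))[0]; z=c["range_z"]
    v,u=np.mgrid[:z.shape[0],:z.shape[1]]; K=c["mtx"]
    P=np.stack([(u-K[0,2])/K[0,0]*z,(v-K[1,2])/K[1,1]*z,z],-1)
    W=(P-np.ravel(c["tvec"]))@Rm
    W[z==0]=np.nan
    return c,W,-Rm.T@np.ravel(c["tvec"])
E
python3 - <<'E'
from h import *
for n in ("scene","top"):
    c,W,o=cap(n,f"pics/{n}0.png"); np.savez(f"{n}0.npz",W=W,f=c["frame"]); print(n,o)
print(telemetry.observe())
E
```

```text
scene [-0.02752001 -0.79123276  0.67700703]
top [ 0.42486659 -0.0264342   1.03005578]
{'t': 0.1, 'q': array([ 9.33883029e-01,  1.58954582e-01,  1.59808723e+00,  1.18916400e-05,
        1.38619685e+00, -2.10063312e-01]), 'joint_velocities': array([ 1.09059284e-04, -3.61871483e-04, -2.78602423e-03, -5.79030129e-05,
       -1.29287356e-03, -2.34292368e-03]), 'tau': array([ 5.45359799e-04, -3.86503386e+01, -3.22961032e+01,  7.02760066e-02,
        3.39278136e-02, -3.73735782e-05]), 'eef_pos': array([0.23771254, 0.52295359, 0.2137446 ]), 'orientation': array([ 2.11809419e-01,  9.77310643e-01, -7.47896091e-04, -3.43534097e-04]), 'force': array([ 0.85361913,  1.03325987, -0.57077028]), 'moment': array([-0.01936896,  0.0039981 , -0.00337077]), 'grasp_force': 0.0, 'opening': 0.9991211920684985}
```

View pics/scene0.png

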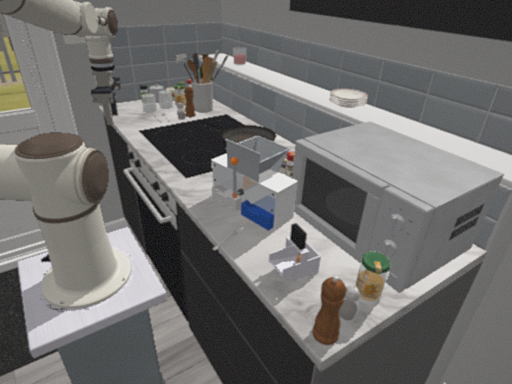

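View pics/top0.png

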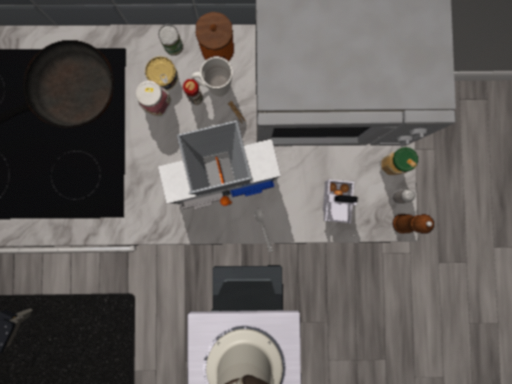

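The scene view shows the blue bin in the chute's right half, at (258,212). In the top view the knob is at (225,200), the handle at (345,199) and the walnuts at about (340,188). The flap therefore has to lean left (+y).

```bash
python3 - <<'E'
from h import *
for n in ("scene","top"):
    d=np.load(f"{n}0.npz");W=d['W'];f=d['f'].astype(int);hsv=cv2.cvtColor(d['f'],cv2.COLOR_RGB2HSV)
    x,y,z=W[...,0],W[...,1],W[...,2]
    def st(nm,m):
        p=W[m]; 
        if len(p)<3: print(n,nm,len(p));return
        r=cv2.minAreaRect(p[:,:2].astype(np.float32)*1000)
        print(n,nm,len(p),'mean',p.mean(0).round(4),'min',p.min(0).round(3),'max',p.max(0).round(3),'rect',np.round(r[0],1),np.round(r[1],1),round(r[2],1))
    reg=(x>.3)&(x<.7)&(y<.3)&(y>-.06)
    st('boxtop',reg&(z>.132)&(z<.148)&(hsv[...,1]<40)&(hsv[...,2]>150))
    st('rim',reg&(z>.195)&(z<.245)&(hsv[...,1]<60))
    st('rimhi',reg&(z>.225)&(z<.25)&(hsv[...,1]<60))
    st('knob',reg&(z>.17)&(z<.23)&(hsv[...,0]<14)&(hsv[...,1]>150)&(x<.45))
    st('blue',reg&(hsv[...,0]>100)&(hsv[...,0]<130)&(hsv[...,1]>150)&(z<.08))
    s=(x>.35)&(x<.62)&(y<-.15)&(y>-.36)&(z>.012)&(z<.16)
    st('scoop',s); st('handle',s&(z>.1)&(f.max(-1)<70)); st('htop',s&(z>.13)&(f.max(-1)<90))
    st('walls',s&(f.min(-1)>90)&(z>.02))
    st('nuts',s&(hsv[...,0]<18)&(hsv[...,1]>110)&(z<.07))
img=np.load('top0.npz')['f'][:,:,::-1]; a=cv2.resize(img[160:240,300:380],(400,400),interpolation=cv2.INTER_CUBIC)
b=cv2.resize(img[110:215,150:290],(533,400),interpolation=cv2.INTER_CUBIC)[:,:400]
im2=np.load('scene0.npz')['f'][:,:,::-1]
cv2.imwrite('pics/c.png',np.hstack([a,cv2.resize(im2[210:290,255:335],(400,400),interpolation=cv2.INTER_CUBIC)]))
E
```

```text
scene boxtop 462 mean [0.5411 0.0236 0.1381] min [ 0.462 -0.06   0.133] max [0.611 0.197 0.147] rect [536.6  62.4] [ 95.5 270.4] 13.6
scene rim 789 mean [0.545  0.0428 0.2109] min [ 0.475 -0.06   0.195] max [0.647 0.142 0.243] rect [569.7  30. ] [148.5 201.5] 13.5
scene rimhi 153 mean [0.5187 0.0218 0.2323] min [ 0.477 -0.06   0.225] max [0.665 0.111 0.25 ] rect [ 5.44e+02 -1.00e-01] [ 87.8 243. ] 49.9
scene knob 0
scene blue 341 mean [ 0.5078 -0.0109  0.0203] min [ 0.481 -0.06  -0.001] max [0.567 0.039 0.047] rect [521.8 -10.2] [81.8 88.9] 12.3
scene scoop 1638 mean [ 0.462  -0.2741  0.0574] min [ 0.403 -0.311  0.012] max [ 0.525 -0.229  0.142] rect [ 464.6 -269.7] [ 76.2 116.4] 83.8
scene handle 224 mean [ 0.4615 -0.276   0.1236] min [ 0.457 -0.295  0.1  ] max [ 0.471 -0.249  0.142] rect [ 463.6 -271.7] [46.4 12.5] 87.3
scene htop 99 mean [ 0.4635 -0.274   0.1372] min [ 0.457 -0.295  0.13 ] max [ 0.473 -0.249  0.142] rect [ 465.3 -271.6] [46.2 13.7] 86.2
scene walls 1227 mean [ 0.4603 -0.2735  0.0475] min [ 0.403 -0.311  0.02 ] max [ 0.525 -0.229  0.142] rect [ 464.2 -269.7] [ 76.2
[... 682 characters left out ...]
 91.7] 13.5
top scoop 1207 mean [ 0.4627 -0.265   0.0535] min [ 0.402 -0.307  0.012] max [ 0.522 -0.225  0.144] rect [ 462.8 -265.8] [ 72.8 114.7] 83.6
top handle 137 mean [ 0.4657 -0.2632  0.1382] min [ 0.457 -0.289  0.113] max [ 0.475 -0.241  0.144] rect [ 466.3 -265.5] [47.8 16.1] 83.9
top htop 129 mean [ 0.4661 -0.2652  0.14  ] min [ 0.457 -0.289  0.13 ] max [ 0.475 -0.242  0.144] rect [ 466.3 -265.8] [47.2 16.1] 83.9
top walls 801 mean [ 0.4518 -0.2625  0.0443] min [ 0.402 -0.307  0.02 ] max [ 0.522 -0.225  0.14 ] rect [ 462.9 -265.8] [ 72.8 114.5] 83.6
top nuts 124 mean [ 0.498  -0.2734  0.0364] min [ 0.483 -0.3    0.015] max [ 0.515 -0.25   0.046] rect [ 497.5 -274.7] [50.6 31.1] 85.2
```

View pics/c.png

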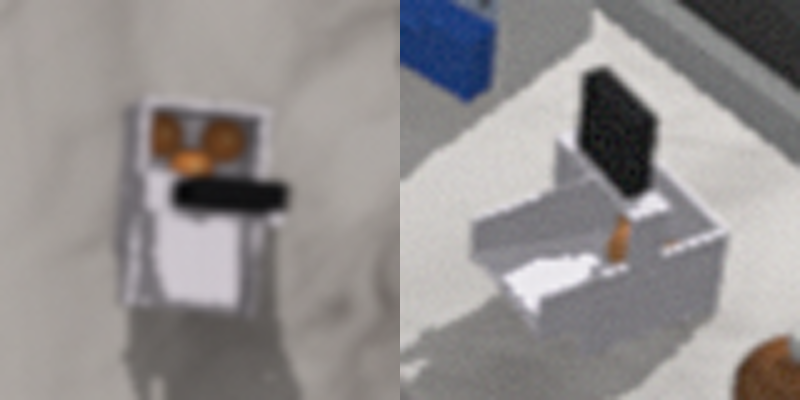

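The walnuts lie at the rear of the scoop, at (165..240,135) in the crop. The scoop mouth faces the robot, and its yaw is about -6°. Next I'll refine the chute and knob poses and check that the waypoints are reachable.

```bash
cat >> h.py <<'E'
YAW=np.deg2rad(13.5)
def frame(zt,yt):
    zt=np.array(zt,float);yt=np.array(yt,float);return R.from_matrix(np.stack([np.cross(yt,zt),yt,zt],1))
def lever_ori(lean,s=1):   # closing along chute y, tool leaning forward
    c=R.from_euler('z',YAW)
    return c*frame([np.sin(lean),0,-np.cos(lean)],[0,s,0])
def scoop_tool(grip,yaw,tilt,s=1):  # tool pose for a scoop pose (grip point, yaw, mouth-down tilt)
    S=R.from_euler('z',yaw)*R.from_euler('y',-tilt)
    o=S*frame([0,0,-1],[s,0,0]); return np.array(grip)+o.as_matrix()[:,2]*.019,o
def scoop_lip(lip,yaw,tilt,s=1):
    S=R.from_euler('z',yaw)*R.from_euler('y',-tilt)
    return scoop_tool(np.array(lip)+S.apply([.06,0,.088]),yaw,tilt,s)
E
python3 - <<'E'
from h import *
for n in ("scene","top"):
    d=np.load(f"{n}0.npz");W=d['W'];hsv=cv2.cvtColor(d['f'],cv2.COLOR_RGB2HSV)
    x,y,z=W[...,0],W[...,1],W[...,2]
    reg=(x>.38)&(x<.68)&(y<.3)&(y>-.13)
    def st(nm,m):
        p=W[m]
        if len(p)<3: print(n,nm,len(p));return
        r=cv2.minAreaRect(p[:,:2].astype(np.float32)*1000)
        print(n,nm,len(p),p.mean(0).round(4),np.round(r[0],1),np.round(r[1],1),round(r[2],1))
    low=(y>-.13)&((x-.56)-(y-.03)*(-.24)<.09)&((x-.56)-(y-.03)*(-.24)>-.1)
    st('box',reg&low&(z>.135)&(z<.145)&(hsv[...,1]<40))
    m=reg&low&(z>.197)&(z<.212)
    k,l=cv2.connectedComponents((reg&low&(z>.15)&(z<.25)&(hsv[...,1]<80)).astype(np.uint8))
    b=np.argmax(np.bincount(l.ravel())[1:])+1; st('funnel',l==b); st('rim206',(l==b)&(z>.2)&(z<.21)); st('front',(l==b)&(z>.228))
    for zz in (.03,.1,.16):
        st(f'orange>{zz}',(x>.35)&(x<.48)&(y>-.05)&(y<.15)&(z>zz)&(hsv[...,0]<16)&(hsv[...,1]>120))
E
```

```text
scene box 826 [ 0.5497 -0.0082  0.1386] [532.6  22.6] [123.8 349.7] 23.9
scene funnel 1686 [0.5493 0.047  0.1908] [547.6  52.7] [180.6 147.6] 12.3
scene rim206 311 [0.5649 0.0542 0.2047] [563.6  55.8] [148.2 148.4] 13.7
scene front 97 [0.4953 0.0367 0.2327] [495.   41.6] [  8.2 143. ] 12.4
scene orange>0.03 52 [0.4588 0.0285 0.1774] [459.6  29.9] [15.8 17. ] 19.6
scene orange>0.1 42 [0.4584 0.0284 0.2008] [459.6  29.9] [15.8 17. ] 19.6
scene orange>0.16 42 [0.4584 0.0284 0.2008] [459.6  29.9] [15.8 17. ] 19.6
top box 2251 [0.5413 0.0497 0.1395] [558.2  33. ] [124.3 345.5] 13.1
top funnel 2996 [0.5698 0.0646 0.1884] [562.2  60.2] [146.  145.9] 13.1
top rim206 731 [0.5815 0.0671 0.2055] [562.5  60.2] [145.4 145.9] 13.1
top front 172 [0.4939 0.0438 0.2358] [493.9  43.9] [  5.9 144.4] 13.3
top orange>0.03 81 [0.4608 0.0353 0.1986] [460.5  36. ] [19.9 21.6] 47.6
top orange>0.1 76 [0.4608 0.0355 0.2059] [460.5  36. ] [19.9 21.6] 47.6
top orange>0.16 76 [0.4608 0.0355 0.2059] [460.5  36. ] [19.9 21.6] 47.6
```

```bash
sed -i 's/deg2rad(13.5)/deg2rad(13.3)/' h.py; cat >> h.py <<'E'
C=R.from_euler('z',YAW); KNOB=np.array([.4615,.0345,.198]); MOUTH=np.array([.5615,.0585,.206])
GRIP=np.array([.4655,-.268,.122]); SY=np.deg2rad(-6.2)
def P(ref,x,y,z): 
    v=ref+C.apply([x,y,0]); v[2]=z; return v
LIP=lambda z,x=.010: P(MOUTH,x,0,z)
E
python3 - <<'E'
from h import *
for s in (1,-1):
    print(s,[inverse_kinematics(P(KNOB,-.004,y,z),lever_ori(.2,s).as_quat()) is not None for y,z in((-.06,.3),(-.06,.166),(.04,.166))])
    for t in (0,15,35,50,62): 
        p,o=scoop_lip(LIP(.26),YAW,np.deg2rad(t),s); q=inverse_kinematics(p,o.as_quat()); print(t,p.round(3),None if q is None else np.round(q,2))
    p,o=scoop_tool(GRIP,SY,0,s);q=inverse_kinematics(p,o.as_quat()); print('grip',None if q is None else np.round(q,2))
s=min((1,-1),key=lambda s:np.abs(inverse_kinematics(P(KNOB,-.004,-.06,.3),lever_ori(.2,s).as_quat())-telemetry.observe()['q']).max())
o=lever_ori(.2,s).as_quat()
robot.gripper_close(10)
robot.movep(P(KNOB,-.004,-.06,.32),o)
robot.move_l(P(KNOB,-.004,-.06,.166),o,.12)
f0=telemetry.observe()['force']; yv=C.apply([0,1,0])
print('t',telemetry.observe()['t'])
robot.move_l(P(KNOB,-.004,.015,.166),o,.1)
y=.015
while y<.055:
    y+=.003; robot.move_l(P(KNOB,-.004,y,.166),o,.05)
    f=(telemetry.observe()['force']-f0)@yv; print(round(y,3),round(f,2))
    if abs(f)>6: break
cap('top','pics/t1.png'); c,W,_=cap('scene','pics/s1.png')
print(telemetry.observe()['t'])
E
```

```text
1 [True, True, True]
0 [0.63  0.075 0.329] [-0.07  0.27  1.25 -0.    1.63 -0.3 ]
15 [0.61  0.07  0.342] [-0.13 -0.01  1.54  0.09  1.36 -0.37]
35 [0.581 0.063 0.351] [-0.25 -0.36  1.93  0.31  1.05 -0.57]
50 [0.557 0.058 0.35 ] [-0.39 -0.62  2.21  0.61  0.89 -0.84]
62 [0.539 0.053 0.345] [-0.52 -0.83  2.43  0.93  0.85 -1.14]
grip [-0.75  0.18  1.81 -0.    1.16 -0.64]
-1 [True, True, True]
0 [0.63  0.075 0.329] [-0.07  0.27  1.25 -0.    1.63  2.84]
15 [0.61  0.07  0.342] [-0.13 -0.01  1.54  0.09  1.36  2.77]
35 [0.581 0.063 0.351] [-0.25 -0.36  1.93  0.31  1.05  2.57]
50 [0.557 0.058 0.35 ] [-0.39 -0.62  2.21  0.61  0.89  2.3 ]
62 [0.539 0.053 0.345] [-0.52 -0.83  2.43  0.93  0.85  2.01]
grip [-0.75  0.18  1.81 -0.    1.16  2.5 ]
t 5.0417
0.018 0.44
0.021 0.68
0.024 0.85
0.027 1.5
0.03 0.47
0.033 -0.11
0.036 0.18
0.039 -1.97
0.042 -11.67
8.2917
```

```bash
python3 - <<'E'
from h import *
ob=telemetry.observe(); o=ob['orientation']
robot.move_l(P(KNOB,-.004,.0,.166),o,.12)
robot.move_l(P(KNOB,-.03,-.02,.32),o,.2)
robot.gripper_open()
p,q=scoop_tool(GRIP,SY,0,1)
robot.movep(p+[0,0,.14],q.as_quat())
c,W,_=cap('top','pics/t2.png'); hsv=cv2.cvtColor(c['frame'],cv2.COLOR_RGB2HSV)
m=(W[...,0]>.35)&(W[...,0]<.48)&(W[...,1]>-.05)&(W[...,1]<.2)&(W[...,2]>.15)&(hsv[...,0]<16)&(hsv[...,1]>120)
k=W[m].mean(0); d=C.inv().apply(k-MOUTH); print('knob',k,'chute y',d, telemetry.observe()['t'])
c2,_,_=cap('scene')
cv2.imwrite('pics/v2.png',np.hstack([cv2.resize(c['frame'][100:260,150:390,::-1],(400,267)),cv2.resize(c2['frame'][130:290,180:340,::-1],(267,267))]))
E
```

```text
knob [0.44646887 0.09601488 0.1879164 ] chute y [-0.10331558  0.06297157 -0.0180836 ] 12.6
```

View pics/v2.png

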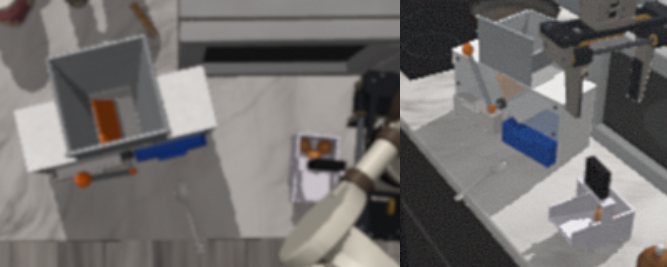

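The knob is at chute y +63 mm, which is the left stop, and the funnel view shows the flap leaning left. Next I'll grasp the scoop.

```bash
python3 - <<'E'
from h import *
p,q=scoop_tool(GRIP,SY,0,1); q=q.as_quat()
robot.move_l(p+[0,0,.002],q,.12)
robot.gripper_close(45); o=telemetry.observe(); print(o['opening'],o['grasp_force'],o['force'],o['eef_pos']-p)
robot.move_l(p+[0,0,.06],q,.08)
c,W,_=cap('top'); c2,W2,_=cap('scene')
cv2.imwrite('pics/v3.png',np.hstack([cv2.resize(c['frame'][140:260,290:410,::-1],(380,380)),cv2.resize(c2['frame'][170:290,230:350,::-1],(380,380))]))
o=telemetry.observe(); print(o['opening'],o['force'],o['t'])
E
```

```text
0.16956879060514948 44.98580574989319 [ 0.60010129  0.90317795 -0.36187245] [-3.65628249e-05  5.72941070e-05  1.91023484e-03]
0.1736323245793526 [ 0.15901762 -0.08938709 -2.22882777] 16.0583
```

View pics/v3.png

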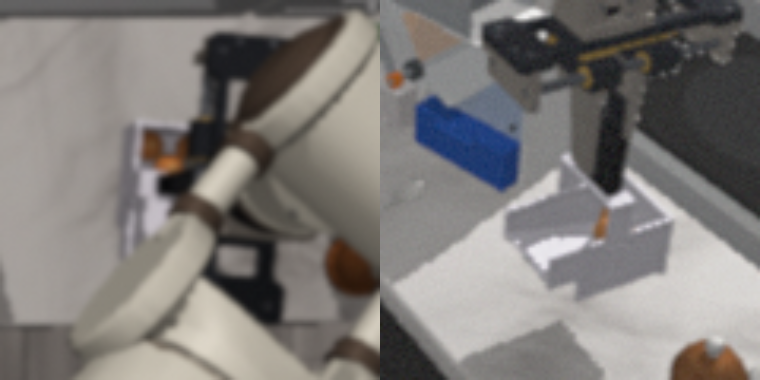

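The scoop is held level at about 6 cm, and the walnuts are still at its rear (165,150 in the left crop). I'll carry it in front of the chute, clear of the oven, and then over the funnel.

```bash
python3 - <<'E'
from h import *
p,q=scoop_tool(GRIP+[0,0,.275],SY,0,1); robot.move_l(p,q.as_quat(),.15)
pe,qe=scoop_lip(LIP(.312),YAW,0); 
w=P(pe,-.15,0,pe[2]); robot.move_l(w,qe.as_quat(),.2)
robot.move_l(pe,qe.as_quat(),.12)
for t,z,f in ((8,.28,.05),(20,.262,.04),(32,.257,.03),(44,.257,.03),(52,.257,.03),(60,.257,.03)):
    p,q=scoop_lip(LIP(z),YAW,np.deg2rad(t)); robot.move_l(p,q.as_quat(),f)
robot.hold(.6)
c,W,_=cap('top'); c2,W2,_=cap('scene'); o=telemetry.observe()
cv2.imwrite('pics/v4.png',np.hstack([cv2.resize(c['frame'][90:230,130:310,::-1],(400,311)),cv2.resize(c2['frame'][110:250,170:310,::-1],(311,311))]))
print(o['t'],o['force'],o['opening'])
E
```

```text
25.4417 [ 0.39376759  0.48035858 -1.26048873] 0.1694769417631008
```

View pics/v4.png

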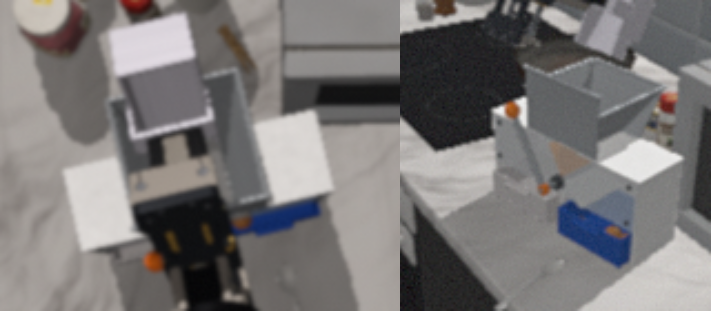

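A walnut is visible in the blue bin at (615,232) in the right crop, and the lever is still over at the left. I'll untilt and carry the scoop back, then check that it is empty before placing it.

```bash
python3 - <<'E'
from h import *
for t,z in ((40,.26),(20,.275),(0,.312)):
    p,q=scoop_lip(LIP(z),YAW,np.deg2rad(t)); robot.move_l(p,q.as_quat(),.08)
w=P(p,-.15,0,p[2]); robot.move_l(w,q.as_quat(),.15)
c3,_,_=cap('top'); c4,_,_=cap('scene')
p,q=scoop_tool(GRIP,SY,0,1); robot.move_l(p+[0,0,.275],q.as_quat(),.2)
robot.move_l(p+[0,0,.03],q.as_quat(),.15)
c,W,_=cap('top'); c2,W2,_=cap('scene'); o=telemetry.observe()
f=lambda c,a,b,e,d:cv2.resize(c['frame'][a:b,e:d,::-1],(380,290))
cv2.imwrite('pics/v5.png',np.vstack([np.hstack([f(c,150,240,290,408),f(c2,200,290,235,353)]),np.hstack([f(c3,130,260,150,320),f(c4,130,250,180,337)])]))
print(o['t'],o['force'],o['opening'])
E
```

```text
31.9917 [ 0.17183505  0.85756259 -1.95775539] 0.17131148377787675
```

View pics/v5.png

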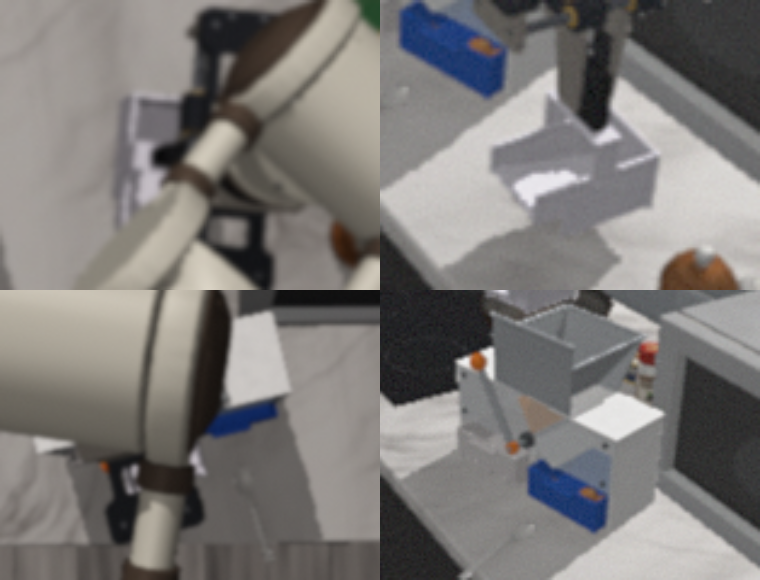

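The scoop's visible rear corner (150,110) is empty. I'll place it, let go, retreat and check.

```bash
python3 - <<'E'
from h import *
p,q=scoop_tool(GRIP,SY,0,1); q=q.as_quat()
robot.move_l(p+[0,0,.008],q,.06); robot.move_l(p+[0,0,.0022],q,.02)
o=telemetry.observe(); print(o['force'])
robot.gripper_open(); robot.hold(.2)
robot.move_l(p+[0,0,.16],q,.12)
robot.goto_joints([.934,.158,1.597,0,1.386,-.21]); robot.hold(.3)
c,W,_=cap('top'); c2,W2,_=cap('scene'); o=telemetry.observe(); print(o['t'],o['force'])
s=(W[...,0]>.35)&(W[...,0]<.62)&(W[...,1]<-.15)&(W[...,1]>-.36)&(W[...,2]>.012)&(W[...,2]<.16)
print(W[s].min(0),W[s].max(0))
f=lambda c,a,b,e,d:cv2.resize(c['frame'][a:b,e:d,::-1],(380,380))
cv2.imwrite('pics/v6.png',np.hstack([f(c,110,230,155,275) if 0 else f(c,120,240,240,360),f(c2,180,290,225,335)]))
E
```

```text
[-0.06314735 -0.17255797 -2.5286572 ]
39.1 [ 0.69097635 -0.18343621  0.2600935 ]
[ 0.4018769  -0.3069754   0.01209131] [ 0.52087522 -0.22566071  0.14531451]
```

View pics/v6.png

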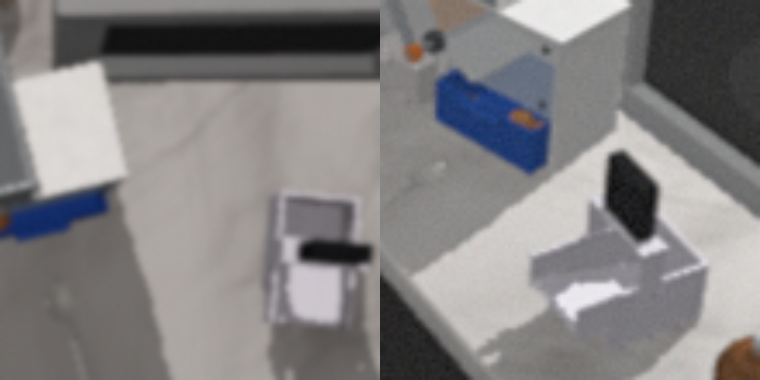

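The scoop stands upright and empty at (320,260). One more look, to see whether any walnut is stuck in the funnel or in the white bin.

```bash
python3 - <<'E'
from h import *
c,W,_=cap('top'); c2,_,_=cap('scene')
f=lambda c,a,b,e,d:cv2.resize(c['frame'][a:b,e:d,::-1],(400,400),interpolation=cv2.INTER_CUBIC)
cv2.imwrite('pics/v7.png',np.hstack([f(c,115,215,170,270),f(c2,140,230,205,295)]))
E
```

```text
(no output)
```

View pics/v7.png

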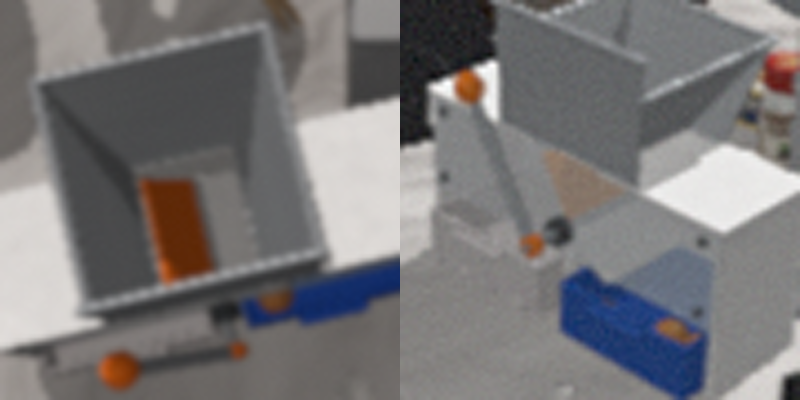

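The funnel is clear and the flap is leaning left. Walnuts show in the blue bin at (275,298) in the left crop and (678,330) in the right crop, and I see none in the visible part of the white bin. Handing in.

```bash
python3 -c "
from h import *
print(robot.hand_in())"
```

```text
the job is handed in; nothing more can be done
None
```

I handed the job in at about 39 s: the lever is fully left against its stop, the scoop stands upright, empty and released, and the funnel is clear. I saw walnuts in the blue bin and none elsewhere, but couldn't count all three in the pictures.

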